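# Index the test-block stage one hole, lock it and fit the probe guide arm

### The job

Bring the rectangular test block on the rotary stage round to the test position at the pointer: pull the spring index plunger up and park it out, turn the stage one hole the way that block needs, and let the plunger drop fully home to lock it. Only then lower the drilled guide arm gently and level over the tall post until it is fully down, its hollow nose over the middle of the rectangular block. Keep all blocks in their nests and do not disturb the wash bottle or the flat anvil.

Things in the scene. Friction and masses are not known exactly. Their poses are not given: they have to be found in the camera images.
- index_base: Fixed grey casting on the bench carrying the rotary stage. Origin on the stage's axis at bench level, x towards the pointer (test position). In mm: plunger axis at (-110, 0), its bracket's pillar x -153 to -133, top 56 high, slotted collar 26 across, top 68 high; post at (83, -119). Stage plate: 238 across, top 38 high.
- stage (a joint): Stage plate angle, rad, anticlockwise from above, about 0 at the start (locked). Five index holes, 110 mm from the axis, every 1.2566 rad; each puts a nest at the test position. Turns stiffly (0.15 N m), stays where left, 0.015 rad play either way when locked. Within 0.04 rad of a hole the released pin finds it; else it rides on the plate until that is turned a little.
- stage_grip (a point): Centre of the black hand grip on the stage's axis, fixed to the plate and turning with it: a bar 64 mm long, 22 wide, 28 high (64 to 92 mm above the bench). Long side along this frame's x (= the base's x at stage angle 0). Five round nests lie round it in the plate: 74 mm across, 4 deep, floor 34 mm high, centres 66 mm from the axis, 72 degrees apart; the two far ones are empty.
- plunger (a joint): Lift of the spring index plunger, m: 0 = home (pin 9.5 mm deep in a hole, stage locked); above 0.0095 the pin is clear of the plate; end of travel 0.017. Spring 8 N at 0, 15 N at the top. Its cross pin sits in the collar's slot; lifted past 0.0115 it can be turned, and turned by over 0.6 rad it rests on the collar's top and stays out (lift about 0.011).
- plunger_turn (a joint): Turn of the plunger's T-handle about its vertical axis, rad: 0 to 1.35 with stops, anticlockwise from above. It turns only while lifted. Turned back to 0 (up to 0.15) the cross pin is over the slot and the spring drops the plunger when the handle is let go.
- plunger_grip (a point): Centre of the plunger's black T-handle: a bar 46 mm long, 15 wide, 20 high, its centre 94 mm above the bench when home; 16 mm free from the bar down to the collar. Long side along this frame's x (= the base's x, radial, at turn 0).
- plate_block_centre (a point): Centre of the rectangular steel test block (40 x 60 x 10 mm), the one to be brought to the test position. At the start it lies loose in the nest next to the test position, on one side or the other, its top 44 mm above the bench.
- done_block_centre (a point): Centre of a round steel test block, 60 mm across, 16 high, loose in the nest at the test position at the start.
- round_block_centre (a point): Centre of a round steel test block, 62 mm across, 14 high, loose in the other nest next to the test position.
- test_position (a point): Fixed point over the middle of the nest at the pointer, 44 mm above the bench: the middle of the rectangular block's top when it is there.
- post_tip (a point): Top of the tall fixed steel guide post, 144 mm above the bench: 15 mm thick, tapered to 6 mm over its top 14 mm. It rises from a shoulder 32 mm across, 43 mm above the bench, 120 mm from the test position.
- guide_grip (a point): Centre of the black grip of the loose guide arm (0.5 kg, 159 mm long), half-way between bore and nose, where it balances: a bar 50 mm long (along the arm's x), 20 wide, 34 high, its centre 46 mm above the arm's underside. The web below it is 28 mm wide, 16 to 30 mm above the underside.
- guide_bore (a point): Middle of the lower mouth of the arm's through bore (20 mm) in a round boss 38 mm across, 40 high, at one end. The arm's z is up along the bore, its x from bore to nose.
- guide_nose (a point): Middle of the underside of the arm's hollow steel nose (40 mm across, 36 high, 20 mm hole), 120 mm from the bore, level with the boss's underside. Fully down, the nose stands on the rectangular block and the boss on the post's shoulder or 1 mm above it.
- wash_bottle: Bystander: white wash bottle with bent spout, 66 x 110 mm, 225 mm high, origin at the underside, the bottle's axis 22 mm from it along y.
- anvil: Bystander: mushroom-shaped flat steel anvil, 68 mm across, 41 mm high, origin at the middle of its underside.
Not all that is in view belongs to the job. Leave any purple look-alike of the part that bears plate_block_centre alone.

How it is judged:
By the outcome, as a careful person would: the job done as asked, in the order asked, and still so for the second after the job is handed in, with the robot touching nothing.
It also fails if it takes over 72 s, if anything falls off the work surface, if the arm or the gripper's body presses on something with over 40 N, if the wrist force passes 120 N, or if a joint passes its speed limit or range.

### The arm

A 6-joint arm with a two-finger parallel gripper is mounted at the origin on a cart in front of the work surface, level with it; the furniture and walls round the work are solid. World frame = base frame: x ahead of the robot, y to its left, z up, the work surface at z = 0. Lengths are in mm, angles in rad, forces in N, time in s.
With the tool pointing down it reaches from about 350 to 875 mm from the base axis. Payload 15.5 kg.
Tool frame: the origin (TCP) lies on the mounting face of the last link; the fingertips stand 173 mm ahead of it and the grasp point (between the pads) lies 155 mm ahead of it; z points along the fingers, y is the line along which they close (so a half turn about z gives the same grasp; the last joint's range is limited). The gripper opens to 85 mm and grips with 20 to 120 N. Pads are 22 mm wide; open, the fingers measure 114 mm over their backs; the gripper's body (76 mm by 85 mm) begins 54 mm behind the grasp point. The pads swing forward as they close: fully open they stand 13 mm farther back than shut.
Start: joints at [1.058, 0.494, 1.345, -0, 1.302, -0.096], TCP at [253.019, 571.498, 404.677] pointing down, gripper open.
Joint ranges: [-2.91, 2.91], [-0.82, 2.16], [0.22, 2.67], [-1.22, 4.37], [0.12, 2.79], [-3.08, 3.08]. Speed limits (rad/s): [1.89, 1.89, 2.57, 3.01, 3.01, 3.01].

### API

Orientations are given as a unit quaternion [x, y, z, w].
In Python, from station import manip gives the robot as it stands.
- The arm moves only by the shell command python3 -m pendant 'ROWS' [FORCE]. ROWS is JSON, a list of rows, each a list of 3 entries, a list of its own where there are three numbers: the opening, from 0 (shut) to 1 (fully open), then the shift along the tool's x, y, z in cm, then the turn about the tool's z in degrees. A call has 1 to 5 rows; each row is the pose to reach, as a shift and turn from the pose commanded when the call began, along the tool's axes at that moment; what a row does not reach only later rows make up. A row lasts 1/10 s, in which the tool goes at most 50 mm and 8.59 degrees, less where a joint would pass 70% of its speed; a pose out of reach is approached as far as the arm can. A call with a gripper value outside its range is refused whole. The fingers move at their own pace and stop on an object; FORCE is the grip in N (left out, the last holds). Time passes only in rows, so rows that repeat a pose let the fingers close. It gives the time, the measured TCP pose, the force, the opening and the grip force at its end, in the units of the state.
- manip.observe(): the state, without advancing time (a new reading comes with each control period).
- manip.capture(name): name is "scene" or "top" or "wrist"; returns the picture (480x640x3 uint8, red, green, blue); there is no depth.
- manip.camera_model(name): a dict with "fov_y" (degrees; the focal length in pixels is half the picture's height over the tangent of half this angle, whatever the lens; pixels are square), "cx", "cy" (the principal point, pixels), "position" and "rotation" of the camera in the world. Camera axes: x right, y down, z forward; pixel columns grow to the right and rows downward; lengths in mm; the calibration is good to about 2 mm. A picture is of the moment at which its call begins: read the wrist's pose just before it. camera_model takes no time and is no camera call; for the wrist camera it gives the pose at the moment of the call.
- manip.sign_off(): hands the job in; it is judged then, once.
The state is a dict: "time": time; "joint_pos": joint angles; "dq": joint speeds; "joint_torque": joint torques, N m; "tool_pos": TCP position; "eef_rot": TCP orientation; "wrist_force": force on the tool from outside, world axes, zero at the start; "wrist_torque": the same for the moment, N m; "finger_gap": opening from 0.0 (shut) to 1.0 (fully open); "finger_force": force on a finger pad.
Only numpy, scipy, OpenCV 4.12 (cv2) and the standard library are available. Lean on these libraries where they do the work, as an engineer would, in place of code of your own. Each camera call takes 0.05 s, during which the arm holds its last target. There are 200 camera calls.

## Working session

There is one attempt and no reset: what is moved stays moved. The work goes in short steps, Python scripts to look and compute and a shell command to move; the robot and the scene stay as the last step left them, time stands still between calls to the robot, and variables do not carry over. Pictures are saved under pics/ and viewed, at most 10 in all, crops included, and the job is handed in when it is done.

```bash
mkdir -p pics; ls; cat > h.py <<'E'
import numpy as np, cv2
from station import manip
def save(n,f):
    m=manip.camera_model(n); im=manip.capture(n); cv2.imwrite(f'pics/{f}.png',cv2.cvtColor(im,cv2.COLOR_RGB2BGR)); np.save(f'pics/{f}.npy',np.array([m],dtype=object),allow_pickle=True); return im,m
def mat(m):
    R=np.array(m['rotation'],float)
    if R.shape!=(3,3):
        from scipy.spatial.transform import Rotation as Q; R=Q.from_quat(R).as_matrix()
    return R
def load(f): return np.load(f'pics/{f}.npy',allow_pickle=True)[0]
def ray(m,u,v,z):
    f=240/np.tan(np.radians(m['fov_y'])/2)
    d=mat(m)@np.array([(u-m['cx'])/f,(v-m['cy'])/f,1]); p=np.array(m['position'],float)
    return p+d*(z-p[2])/d[2]
def proj(m,P):
    f=240/np.tan(np.radians(m['fov_y'])/2)
    c=mat(m).T@(np.array(P,float)-np.array(m['position'],float)); return [c[0]/c[2]*f+m['cx'],c[1]/c[2]*f+m['cy']]
E
python3 - <<'E'
from h import *
for n in ['scene','top','wrist']:
    im,m=save(n,n+'0'); print(n,m)
print(manip.observe())
a=[cv2.imread(f'pics/{n}0.png') for n in ['top','scene']]
E
```

```text
pics
scene {'fov_y': 52.252617867938156, 'cx': 326.6238108293275, 'cy': 241.2806701127931, 'position': array([-131.82204578, -587.57653767,  670.74330794]), 'rotation': array([ 0.78069733, -0.42351701,  0.22256129, -0.40200933])}
top {'fov_y': 46.67444776552458, 'cx': 318.77703105979884, 'cy': 241.59673046820106, 'position': array([ 354.57820198, -168.04166931, 1119.290526  ]), 'rotation': array([-0.69585844,  0.7115514 , -0.06120899,  0.0756908 ])}
wrist {'fov_y': 62.53397112506333, 'cx': 314.4828627966868, 'cy': 246.5784386930985, 'position': array([185.89190164, 601.7217728 , 374.31661439]), 'rotation': array([0.82895262, 0.53978214, 0.07941685, 0.12314934])}
{'time': 0.15, 'joint_pos': array([ 1.05849883e+00,  4.94032748e-01,  1.34598919e+00, -1.72351807e-05,
        1.30255284e+00, -9.54853635e-02]), 'dq': array([ 0.00017027, -0.00135154, -0.00276496, -0.00098737, -0.00126003,
       -0.00171663]), 'joint_torque': array([ 2.59970140e-03, -8.82512999e+01, -3.84069300e+01, -1.58325870e-04,
        6.76620271e-03, -3.52082975e-05]), 'tool_pos': array([252.95863072, 571.38326374, 404.24182256]), 'eef_rot': array([ 2.06898456e-01,  9.78362299e-01, -4.71047044e-04, -1.39015548e-04]), 'wrist_force': array([ 0.54194742,  0.96835256, -0.69729776]), 'wrist_torque': array([-0.03156509,  0.02388963, -0.00468172]), 'finger_force': 0.0, 'finger_gap': 1.0000832302485498}
```

View pics/top0.png

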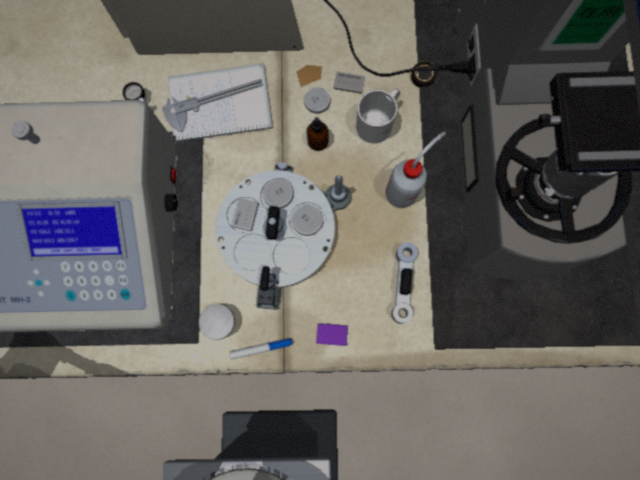

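View pics/scene0.png

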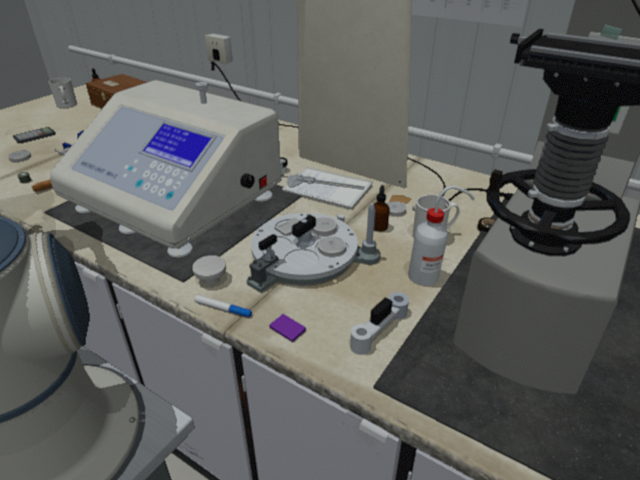

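The top view shows the stage centre near (275,226), the plunger T at (267,277) and the pointer nest at (278,193). The rectangular block is at (242,213), to the left, so the stage must turn clockwise. The post is at (338,190), the guide arm at (405,282), and the purple decoy at (332,334).

```bash
python3 - <<'E'
from h import *
im=cv2.imread('pics/top0.png'); m=load('top0')
g=im.max(2)
def blob(x0,y0,x1,y1,z,thr=45):
    b=((g[y0:y1,x0:x1]<thr)*255).astype(np.uint8)
    cs,_=cv2.findContours(b,cv2.RETR_EXTERNAL,cv2.CHAIN_APPROX_NONE)
    for c in sorted(cs,key=cv2.contourArea)[-2:]:
        r=cv2.minAreaRect(c); box=cv2.boxPoints(r)+[x0,y0]
        w=np.array([ray(m,u,v,z)[:2] for u,v in box]); c=w.mean(0)
        e=[w[1]-w[0],w[2]-w[1]]; L=max(e,key=np.linalg.norm); print('z',z,'px',r[0][0]+x0,r[0][1]+y0,'c',c.round(1),[round(float(np.linalg.norm(k)),1) for k in e],'ang',round(float(np.degrees(np.arctan2(L[1],L[0]))),1))
blob(255,200,290,243,92); blob(252,258,285,312,104); blob(390,255,420,305,63)
# plate ellipse: bright edge
hsv=cv2.cvtColor(im,cv2.COLOR_BGR2HSV)
for n,(u,v,z) in dict(post=(338,179,144),bore_up=(408,250,38),bore_lo=(402,313,38),test=(278,193,50),rect=(242,213,44),anvil=(216,321,41)).items(): print(n,ray(m,u,v,z).round(1))
big=np.hstack([cv2.resize(im[155:320,205:350],None,fx=3.5,fy=3.5,interpolation=cv2.INTER_CUBIC),cv2.resize(im[155:320,375:435],None,fx=3.5,fy=3.5)[:, :]])
print(big.shape); cv2.imwrite('pics/crop1.png',big)
E
```

```text
z 92 px 272.46896743774414 222.52758598327637 c [595.8 -61.8] [61.2, 23.1] ang -3.4
z 104 px 273.28000259399414 300.0399971008301 c [447.5 -63.9] [14.9, 2.6] ang -8.4
z 104 px 264.27523040771484 278.91743087768555 c [486.8 -47.4] [24.7, 42.8] ang -163.7
z 63 px 405.8823537826538 281.02941131591797 c [ 481.9 -312.6] [46.9, 18.5] ang -7.1
post [ 661.9 -187.4  144. ]
bore_up [ 546.  -323.2   38. ]
bore_lo [ 423.1 -305.4   38. ]
test [665.7 -68.7  50. ]
rect [628.    4.1  44. ]
anvil [415.3  53.5  41. ]
(578, 718, 3)
```

View pics/crop1.png

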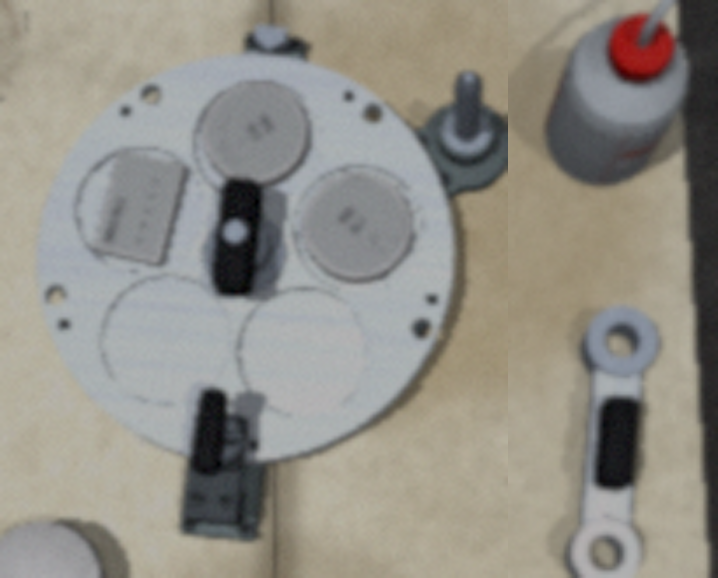

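The crop confirms the rectangular block sits left of the pointer nest. The arm's far end is bluish steel (the nose) and its near end is painted (the boss). I'm moving above the plunger now.

```bash
python3 -m pendant '[[1,[0,0,-5],0],[1,[0,0,-10],0],[1,[-3.5,-3.5,-10],0],[1,[-7,-7,-10],0],[1,[-10.5,-10.5,-10],0]]' && python3 -m pendant '[[1,[-3.5,-3.5,0],0],[1,[-7,-7,0],0],[1,[-10.5,-10.5,0],0],[1,[-14,-14,0],0],[1,[-17.5,-17.5,0],0]]' && python3 -m pendant '[[1,[-3.5,-3.5,0],-5],[1,[-7,-7,0],-10],[1,[-10.5,-10.5,0],-15],[1,[-14,-14,0],-18],[1,[-17.5,-17.5,0],-18]]'
cat >> h.py <<'E'
def st():
    s=manip.observe(); print('t',round(s['time'],2),'tcp',s['tool_pos'].round(1),'yaw_y',round(yaw(s),1),'F',s['wrist_force'].round(1),'gap',round(s['finger_gap'],3),'ff',round(s['finger_force'],1),'q',np.round(s['joint_pos'],2)); return s
def RT(s):
    from scipy.spatial.transform import Rotation as Q
    return Q.from_quat(s['eef_rot']).as_matrix()
def yaw(s):
    R=RT(s); return np.degrees(np.arctan2(R[1,1],R[0,1]))
def go(x,y,z):
    s=manip.observe(); d=RT(s).T@(np.array([x,y,z])-s['tool_pos'])/10; print('shift cm',d.round(2)); return d
E
python3 - <<'E'
from h import *
save('wrist','w1'); st(); go(475,-48,404)
E
```

```text
time: 0.65
tool_pos: [306.6, 431.4, 504.7]
eef_rot: [0.206, 0.978, 0.0, 0.0]
wrist_force: [1.3, -0.3, 0.2]
finger_gap: 0.998
finger_force: 0.0
time: 1.15
tool_pos: [395.8, 200.2, 504.7]
eef_rot: [0.207, 0.978, 0.0, 0.0]
wrist_force: [1.3, 1.6, -0.7]
finger_gap: 0.997
finger_force: 0.0
time: 1.65
tool_pos: [485.1, -30.9, 504.7]
eef_rot: [0.05, 0.999, 0.0, 0.0]
wrist_force: [1.7, 1.2, -0.2]
finger_gap: 0.997
finger_force: 0.0
t 1.7 tcp [487.4 -36.3 504.5] yaw_y 84.0 F [ 2.6 -5.8 -1. ] gap 1.002 ff 0.0 q [-0.2   0.21  1.51 -0.    1.42 -1.66]
shift cm [ 1.13 -1.26 10.05]
```

View pics/w1.png

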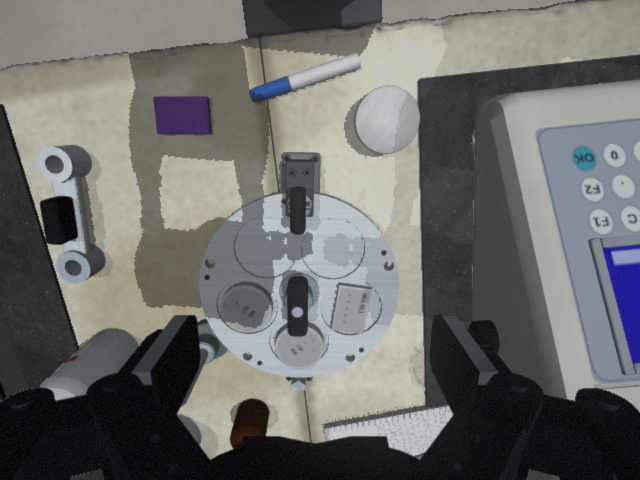

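The wrist view shows the T-handle at about (297,210) and the stage grip at (297,306). The guide arm is at left: the near end is the boss at (57,163), the far end the nose at (76,264).

```bash
python3 - <<'E'
from h import *
im=cv2.imread('pics/w1.png'); m=load('w1'); g=im.max(2)
def blob(x0,y0,x1,y1,z,thr=48):
    b=((g[y0:y1,x0:x1]<thr)*255).astype(np.uint8)
    cs,_=cv2.findContours(b,cv2.RETR_EXTERNAL,cv2.CHAIN_APPROX_NONE)
    for c in sorted(cs,key=cv2.contourArea)[-1:]:
        r=cv2.minAreaRect(c); box=cv2.boxPoints(r)+[x0,y0]
        w=np.array([ray(m,u,v,z)[:2] for u,v in box]); c=w.mean(0)
        e=[w[1]-w[0],w[2]-w[1]]; L=max(e,key=np.linalg.norm); print('z',z,'box',box.round(0).tolist(),'c',c.round(1),[round(float(np.linalg.norm(k)),1) for k in e],'ang',round(float(np.degrees(np.arctan2(L[1],L[0]))),1))
blob(280,180,315,240,104); blob(280,270,315,345,92); blob(35,190,85,250,63)
# plate: bright points rim via ray fit
b=cv2.Canny(cv2.GaussianBlur(g,(5,5),0),40,90); ys,xs=np.nonzero(b)
P=np.array([ray(m,u,v,38)[:2] for u,v in zip(xs,ys)])
c=np.array([596,-62.])
from scipy.optimize import least_squares
for k in range(6):
    r=np.hypot(*(P-c).T); s=P[abs(r-119)<(10 if k<2 else 4)]
    c=least_squares(lambda c:np.hypot(*(s-c).T)-119,c,loss='soft_l1').x
print('plate',c.round(1),len(s))
s=st(); R=RT(s)
E
```

```text
z 104 box [[290.0, 187.0], [305.0, 187.0], [305.0, 233.0], [290.0, 233.0]] c [486.4 -46.8] [14.1, 44.6] ang -6.2
z 92 box [[287.0, 277.0], [307.0, 277.0], [307.0, 335.0], [287.0, 335.0]] c [591.9 -59.8] [20.7, 67.4] ang -6.1
z 63 box [[35.0, 197.0], [76.0, 197.0], [76.0, 249.0], [35.0, 249.0]] c [ 482.8 -308.6] [43.0, 58.0] ang -15.7
plate [596.5 -61.1] 499
t 1.7 tcp [487.4 -36.3 504.5] yaw_y 84.0 F [ 2.6 -5.8 -1. ] gap 1.002 ff 0.0 q [-0.2   0.21  1.51 -0.    1.42 -1.66]
```

```bash
python3 -m pendant '[[0.8,[-0.1,-1.1,4],0],[0.6,[-0.1,-1.1,9],0],[0.6,[-0.1,-1.1,14],0],[0.6,[-0.1,-1.1,18],0],[0.6,[-0.1,-1.1,18],0]]' >/dev/null && python3 - <<'E'
from h import *
im,m=save('wrist','w2'); st()
for P in [(487,-47.5,104),(595.5,-61,92)]: print(proj(m,P))
E
```

```text
t 2.25 tcp [484.2 -39.7 323.6] yaw_y 84.1 F [-0.5 -0.4  1.7] gap 0.601 ff 0.0 q [-0.2   0.41  1.78 -0.    0.96 -1.67]
[np.float64(298.42712207707694), np.float64(289.94078874975736)]
[np.float64(297.4640989670145), np.float64(446.561520746347)]
```

View pics/w2.png

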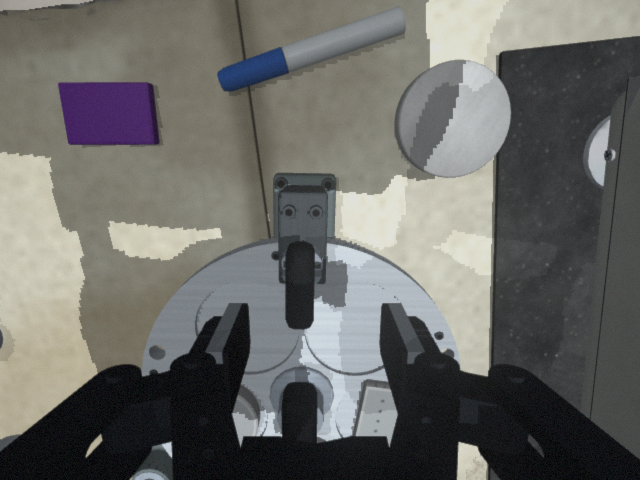

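The handle is centred at about (300,284), so it lies near (484.3,-46.8). I need 7 mm sideways, then down.

```bash
python3 -m pendant '[[0.6,[0,-0.7,2],0],[0.6,[0,-0.7,5],0],[0.6,[0,-0.7,7.2],0],[0.4,[0,-0.7,7.2],0],[0.2,[0,-0.7,7.2],0]]' 25 && python3 -m pendant '[[0,[0,0,0],0],[0,[0,0,0],0],[0,[0,0,0],0],[0,[0,0,0],0],[0,[0,0,0],0]]' 25; python3 -c "
from h import *
st()"
```

```text
time: 2.75
tool_pos: [484.9, -46.8, 254.5]
eef_rot: [0.051, 0.999, -0.0, 0.001]
wrist_force: [1.2, -0.5, 0.3]
finger_gap: 0.272
finger_force: 0.0
time: 3.25
tool_pos: [484.8, -47.0, 254.8]
eef_rot: [0.051, 0.999, -0.0, 0.002]
wrist_force: [-0.9, -3.2, 8.7]
finger_gap: 0.171
finger_force: 28.8
t 3.25 tcp [484.8 -47.  254.8] yaw_y 84.1 F [-0.9 -3.2  8.7] gap 0.171 ff 28.8 q [-0.22  0.52  1.84 -0.    0.77 -1.69]
```

```bash
python3 -m pendant '[[0,[0,0,0],0],[0,[0,0,-0.5],0],[0,[0,0,-1],0],[0,[0,0,-1.5],0],[0,[0,0,-1.6],0]]' 90 && python3 -m pendant '[[0,[0,0,0],0],[0,[0,0,0],0]]'; python3 -c "
from h import *
st()"
```

```text
time: 3.75
tool_pos: [484.7, -47.0, 270.1]
eef_rot: [0.051, 0.999, -0.0, 0.001]
wrist_force: [3.3, -5.3, -15.7]
finger_gap: 0.153
finger_force: 87.7
time: 3.95
tool_pos: [484.7, -47.0, 269.7]
eef_rot: [0.051, 0.999, -0.0, 0.001]
wrist_force: [5.2, -4.7, -15.0]
finger_gap: 0.149
finger_force: 87.8
t 3.95 tcp [484.7 -47.  269.7] yaw_y 84.1 F [  5.2  -4.7 -15. ] gap 0.149 ff 87.8 q [-0.22  0.5   1.83 -0.    0.81 -1.69]
```

```bash
python3 -m pendant '[[0,[0,0,0],-8],[0,[0,0,0],-16],[0,[0,0,0],-24],[0,[0,0,0],-32],[0,[0,0,0],-40]]' && python3 -m pendant '[[0,[0,0,0],-8],[0,[0,0,0],-15],[0,[0,0,0.2],-15],[0,[0,0,0.5],-15],[0,[0,0,0.5],-15]]'; python3 -c "
from h import *
st()"
```

```text
time: 4.45
tool_pos: [484.9, -47.6, 269.8]
eef_rot: [-0.296, 0.955, -0.001, 0.001]
wrist_force: [4.8, -14.9, -15.3]
finger_gap: 0.154
finger_force: 87.9
time: 4.95
tool_pos: [485.2, -47.8, 265.8]
eef_rot: [-0.416, 0.909, -0.002, 0.001]
wrist_force: [-1.2, -16.0, 13.3]
finger_gap: 0.154
finger_force: 92.0
t 4.95 tcp [485.2 -47.8 265.8] yaw_y 139.1 F [ -1.2 -16.   13.3] gap 0.154 ff 92.0 q [-0.22  0.5   1.83 -0.    0.8  -2.65]
```

```bash
python3 -m pendant '[[0.5,[0,0,0],0],[0.5,[0,0,0],0],[0.5,[0,0,-1],0],[0.6,[0,0,-4],0],[0.6,[0,0,-7],0]]' && python3 -m pendant '[[0.6,[-1.5,-2,0],8],[0.6,[-4,-5.5,0],16],[0.6,[-6.2,-9.2,0],24],[0.6,[-6.2,-9.2,0],32],[0.6,[-6.2,-9.2,0],40]]' && python3 -m pendant '[[0.6,[0,0,0],8],[0.6,[0,0,0],15],[0.6,[0,0,0],15],[0.6,[0,0,0],15]]' >/dev/null;  python3 - <<'E'
from h import *
im,m=save('wrist','w3'); st()
for P in [(487,-47.5,115),(595.5,-61,92)]: print(proj(m,P))
E
```

```text
time: 5.45
tool_pos: [483.7, -46.5, 335.1]
eef_rot: [-0.416, 0.909, 0.0, -0.0]
wrist_force: [0.1, -0.2, 0.1]
finger_gap: 0.602
finger_force: 0.0
time: 5.95
tool_pos: [595.0, -60.0, 334.4]
eef_rot: [-0.077, 0.997, 0.0, 0.0]
wrist_force: [-0.5, -0.2, 0.2]
finger_gap: 0.603
finger_force: 0.0
t 6.4 tcp [594.1 -60.  334.2] yaw_y 84.3 F [-0.3 -0.8 -0.3] gap 0.6 ff 0.0 q [-0.2   0.53  1.5   0.    1.11 -1.67]
[np.float64(317.68840926848134), np.float64(43.823677882510964)]
[np.float64(312.0641811006194), np.float64(264.17628713490905)]
```

View pics/w3.png

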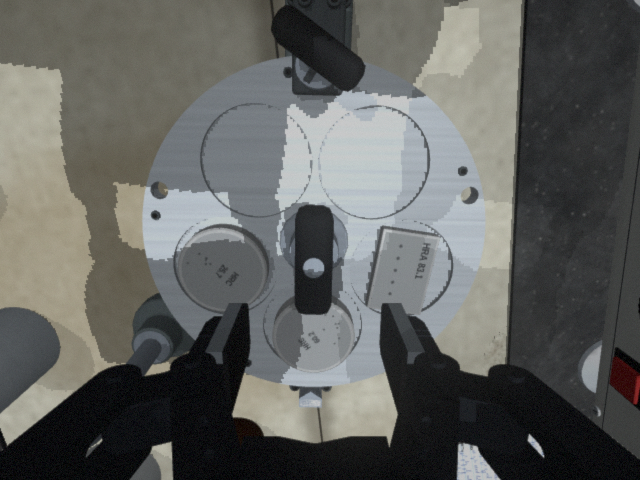

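The plunger is parked turned out and the bar centre is at (314,258), so the stage axis is near (592.3,-60). I'll descend, grip and turn 72° clockwise.

```bash
python3 -m pendant '[[0.6,[0.2,0,3],0],[0.6,[0.2,0,7],0],[0.6,[0.2,0,9.8],0],[0.3,[0.2,0,9.8],0],[0,[0.2,0,9.8],0]]' 30 && python3 -m pendant '[[0,[0,0,0],0],[0,[0,0,0],0],[0,[0,0,0],0],[0,[0,0,0],0]]' 60; python3 -c "
from h import *
st()"
```

```text
time: 6.9
tool_pos: [591.5, -60.2, 235.5]
eef_rot: [0.05, 0.999, -0.0, -0.002]
wrist_force: [0.6, -4.0, -32.5]
finger_gap: 0.335
finger_force: 32.0
time: 7.3
tool_pos: [591.4, -60.2, 235.7]
eef_rot: [0.051, 0.999, -0.0, -0.001]
wrist_force: [0.1, -5.4, -30.9]
finger_gap: 0.312
finger_force: 60.9
t 7.3 tcp [591.4 -60.2 235.7] yaw_y 84.2 F [  0.1  -5.4 -30.9] gap 0.312 ff 60.9 q [-0.2   0.66  1.59 -0.    0.9  -1.67]
```

```bash
python3 -m pendant '[[0,[0,0,0.2],0],[0,[0,0,0.2],8],[0,[0,0,0.2],16],[0,[0,0,0.2],24],[0,[0,0,0.2],32]]'  && python3 -m pendant '[[0,[0,0,0],8],[0,[0,0,0],16],[0,[0,0,0],24],[0,[0,0,0],32],[0,[0,0,0],40]]' && python3 -m pendant '[[0,[0,0,0],0],[0,[0,0,0],0]]' ; python3 -c "
from h import *
st()"
```

```text
time: 7.8
tool_pos: [592.1, -58.3, 235.3]
eef_rot: [0.327, 0.945, 0.001, -0.0]
wrist_force: [2.4, 25.0, -6.7]
finger_gap: 0.317
finger_force: 66.5
time: 8.3
tool_pos: [594.1, -56.8, 235.4]
eef_rot: [0.63, 0.776, 0.004, 0.001]
wrist_force: [21.1, 42.5, -21.6]
finger_gap: 0.318
finger_force: 64.9
time: 8.5
tool_pos: [594.1, -56.9, 235.4]
eef_rot: [0.628, 0.778, 0.004, 0.001]
wrist_force: [19.4, 40.5, -18.5]
finger_gap: 0.317
finger_force: 65.1
t 8.5 tcp [594.1 -56.9 235.4] yaw_y 12.2 F [ 19.4  40.5 -18.5] gap 0.317 ff 65.1 q [-0.2   0.66  1.58  0.01  0.9  -0.41]
```

```bash
python3 -m pendant '[[0.6,[0,0,0],0],[0.6,[0,0,0],0],[0.6,[0,0,-3],0],[0.6,[0,0,-7],0],[0.6,[0,0,-10],0]]' && python3 -m pendant '[[0.6,[0,0,0],8],[0.6,[0,0,0],16],[0.6,[0,0,0],24],[0.6,[0,0,0],32],[0.6,[0,0,0],40]]'  && python3 -m pendant '[[0.6,[0,0,0],8],[0.6,[0,0,0],13],[0.6,[0,0,0],13],[0.6,[0,0,0],13]]' >/dev/null;  python3 - <<'E'
from h import *
im,m=save('wrist','w4'); im2,m2=save('top','t4'); st()
go(484.5,-47.5,335)
b=cv2.imread('pics/t4.png')[155:320,205:435]; cv2.imwrite('pics/both.png',np.hstack([cv2.resize(cv2.imread('pics/w4.png'),(440,330)),cv2.resize(b,(360,330))[:,:360]]))
E
```

```text
time: 9.0
tool_pos: [592.3, -60.2, 337.2]
eef_rot: [0.628, 0.778, 0.0, 0.001]
wrist_force: [0.8, 0.3, 0.3]
finger_gap: 0.601
finger_force: 0.0
time: 9.5
tool_pos: [592.1, -60.2, 335.3]
eef_rot: [0.858, 0.514, 0.001, 0.001]
wrist_force: [0.6, 0.3, -0.7]
finger_gap: 0.602
finger_force: 0.0
t 10.0 tcp [592.1 -60.  334.2] yaw_y -40.7 F [-0.9 -0.5 -0.4] gap 0.602 ff 0.0 q [-0.2   0.53  1.5  -0.    1.11  0.51]
shift cm [-6.08 -8.97 -0.08]
```

View pics/both.png

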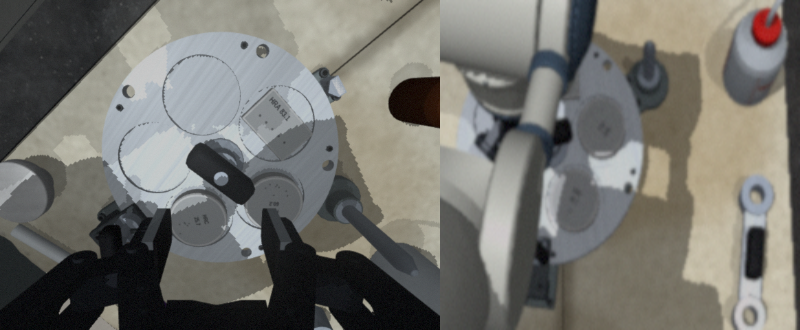

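The rectangular block now sits at the pointer. Next I'll grip the handle again.

```bash
python3 -m pendant '[[0.6,[-2,-3,0],0],[0.6,[-4.5,-6.5,0],0],[0.6,[-6.1,-9,0],0],[0.6,[-6.1,-9,3],0],[0.6,[-6.1,-9,6.8],0]]' 25 && python3 -m pendant '[[0.6,[0,0,0],0],[0.3,[0,0,0],0],[0,[0,0,0],0],[0,[0,0,0],0],[0,[0,0,0],0]]' && python3 -m pendant '[[0,[0,0,0],0],[0,[0,0,0],0],[0,[0,0,0],0]]' 90; python3 -c "
from h import *
st()"
```

```text
time: 10.5
tool_pos: [484.2, -47.2, 266.7]
eef_rot: [0.909, 0.416, 0.002, 0.001]
wrist_force: [1.0, -0.2, -1.1]
finger_gap: 0.601
finger_force: 0.0
time: 11.0
tool_pos: [485.6, -47.7, 267.4]
eef_rot: [0.909, 0.416, 0.002, 0.002]
wrist_force: [5.5, -6.0, 1.0]
finger_gap: 0.172
finger_force: 27.5
time: 11.3
tool_pos: [485.6, -47.7, 267.6]
eef_rot: [0.909, 0.416, 0.002, 0.002]
wrist_force: [4.4, -6.3, 5.2]
finger_gap: 0.155
finger_force: 88.0
t 11.3 tcp [485.6 -47.7 267.6] yaw_y -40.9 F [ 4.4 -6.3  5.2] gap 0.155 ff 88.0 q [-0.22  0.5   1.83 -0.    0.8   0.49]
```

```bash
python3 -m pendant '[[0,[0,0,-0.2],0],[0,[0,0,-0.4],0],[0,[0,0,-0.4],0],[0,[0,0,-0.4],8],[0,[0,0,-0.4],16]]' && python3 -m pendant '[[0,[0,0,0],8],[0,[0,0,0],16],[0,[0,0,0],24],[0,[0,0,0],32],[0,[0,0,0],40]]' && python3 -m pendant '[[0,[0,0,0],0],[0,[0,0,0],0]]'; python3 -c "
from h import *
st()"
```

```text
time: 11.8
tool_pos: [485.4, -47.6, 270.8]
eef_rot: [0.959, 0.283, 0.002, 0.001]
wrist_force: [7.0, -5.2, -14.4]
finger_gap: 0.155
finger_force: 88.0
time: 12.3
tool_pos: [485.3, -47.3, 270.7]
eef_rot: [0.998, -0.063, 0.002, 0.0]
wrist_force: [8.5, -0.3, -14.5]
finger_gap: 0.15
finger_force: 88.1
time: 12.5
tool_pos: [485.4, -47.3, 270.7]
eef_rot: [0.998, -0.06, 0.002, 0.0]
wrist_force: [8.5, -1.6, -15.2]
finger_gap: 0.155
finger_force: 88.1
t 12.5 tcp [485.4 -47.3 270.7] yaw_y -96.9 F [  8.5  -1.6 -15.2] gap 0.155 ff 88.1 q [-0.22  0.5   1.83  0.    0.81  1.47]
```

```bash
python3 -m pendant '[[0,[0,0,0.3],0],[0,[0,0,0.7],0],[0,[0,0,0.7],0],[0.4,[0,0,0.7],0],[0.6,[0,0,0.7],0]]' && python3 -m pendant '[[0.6,[0,0,-0.5],0],[0.6,[0,0,-3],0],[0.6,[0,0,-7],0],[0.6,[4,0,-10],0],[0.6,[4,0,-10],0]]'; python3 - <<'E'
from h import *
im,m=save('wrist','w5'); st()
for z in (104,107,112,115): print(z,proj(m,(485,-47.7,z)))
E
```

```text
time: 13.0
tool_pos: [484.4, -47.2, 263.6]
eef_rot: [0.998, -0.06, 0.001, 0.0]
wrist_force: [-0.3, 0.4, -0.2]
finger_gap: 0.484
finger_force: 0.0
time: 13.5
tool_pos: [528.1, -52.6, 367.8]
eef_rot: [0.998, -0.06, 0.006, 0.001]
wrist_force: [1.5, 0.3, -0.3]
finger_gap: 0.601
finger_force: 0.0
t 13.55 tcp [525.8 -52.2 365.3] yaw_y -96.9 F [ 0.1  0.2 -0.6] gap 0.599 ff 0.0 q [-0.21  0.4   1.64  0.    1.1   1.48]
104 [np.float64(315.14352828300883), np.float64(319.58977478640986)]
107 [np.float64(315.1559361322146), np.float64(321.7110078009331)]
112 [np.float64(315.17724900325237), np.float64(325.35463409987443)]
115 [np.float64(315.19043277632613), np.float64(327.6085182530638)]
```

View pics/w5.png

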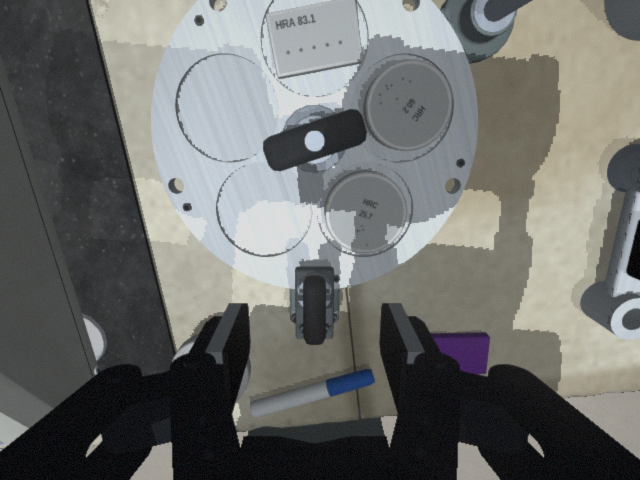

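The block is at the pointer and the plunger handle is back radial. To check it dropped home, I'll compare the scene camera with the start picture.

```bash
python3 - <<'E'
from h import *
im,m=save('scene','s5'); a=cv2.imread('pics/scene0.png'); b=cv2.imread('pics/s5.png')
cv2.imwrite('pics/cmp.png',np.hstack([cv2.resize(i[205:300,230:330],None,fx=4,fy=4,interpolation=cv2.INTER_CUBIC) for i in (a,b)]))
for z in (104,115): print(z,proj(m,(485,-47.7,z)))
w=cv2.imread('pics/w5.png'); g=w.max(2); bb=((g[255:360,285:345]<40)*255).astype(np.uint8)
for c in cv2.findContours(bb,0,1)[0]:
    if cv2.contourArea(c)>200: print(cv2.minAreaRect(c))
E
```

```text
104 [np.float64(265.6929731438902), np.float64(237.9972083078435)]
115 [np.float64(265.337186926907), np.float64(233.50454651865448)]
((29.0, 65.5), (22.0, 45.0), 0.0)
```

View pics/cmp.png

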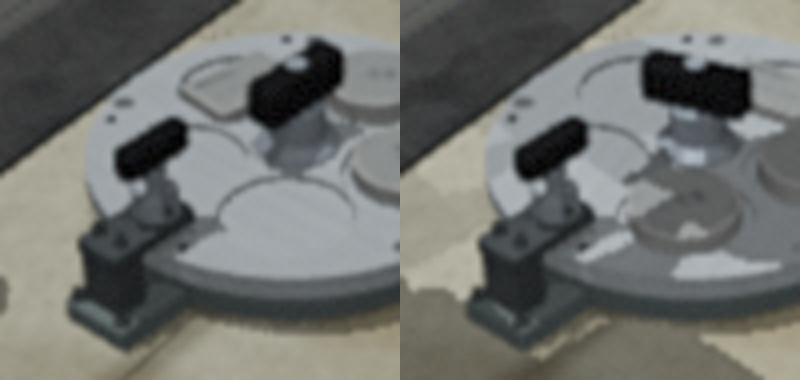

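The handle sits exactly where it was at the start, so the stage is locked. Next is the guide arm.

```bash
python3 -m pendant '[[0.7,[-1,4.5,0],0],[0.7,[-2,9,0],0],[0.7,[-3,13.5,0],0],[0.7,[-4,18,0],0],[0.7,[-5,22.5,0],0]]' >/dev/null && python3 -m pendant '[[0.7,[-0.4,3.6,0],0],[0.7,[-0.4,3.6,0],0],[0.7,[-0.4,3.6,0],0],[0.7,[-0.4,3.6,0],0]]' ; python3 - <<'E'
from h import *
im,m=save('wrist','w6'); st()
for P in [(482,-310,63),(423,-305,40),(546,-323,36)]: print(proj(m,P))
E
```

```text
time: 14.5
tool_pos: [438.7, -303.5, 362.2]
eef_rot: [0.998, -0.06, -0.001, -0.001]
wrist_force: [0.2, 1.2, -0.7]
finger_gap: 0.7
finger_force: 0.0
t 14.55 tcp [ 438.9 -303.4  362.3] yaw_y -96.8 F [-0.6 -0.   0.1] gap 0.702 ff 0.0 q [-0.72  0.41  1.62  0.    1.1   0.97]
[np.float64(317.63438653547587), np.float64(173.60026333681407)]
[np.float64(319.93231082556485), np.float64(247.46009845981803)]
[np.float64(325.23468932882287), np.float64(73.97625196701875)]
```

View pics/w6.png

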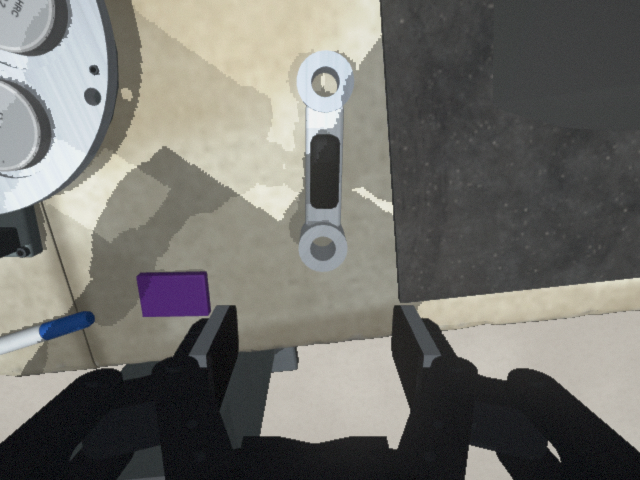

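```bash
python3 - <<'E'
from h import *
w=cv2.imread('pics/w6.png'); m=load('w6')
for n,(x0,y0,x1,y1) in dict(up=(285,40,365,125),lo=(285,210,365,285)).items():
    g=cv2.resize(cv2.cvtColor(w[y0:y1,x0:x1],cv2.COLOR_BGR2GRAY),None,fx=4,fy=4,interpolation=cv2.INTER_CUBIC)
    c=cv2.HoughCircles(g,cv2.HOUGH_GRADIENT_ALT,1.5,1,param1=150,param2=0.6,minRadius=35,maxRadius=130)
    if c is not None:
        for u,v,r in c.reshape(-1,3)[:6]: print(n,round(u/4+x0,1),round(v/4+y0,1),'r',round(r/4,2))
for y in (82,81,80,78): print(y,w[y,290:362].mean(1).astype(int).tolist())
for y in (248,246,244): print(y,w[y,290:362].mean(1).astype(int).tolist())
s=np.hstack([cv2.resize(w[45:285,285:365],None,fx=2.4,fy=2.4,interpolation=cv2.INTER_CUBIC),cv2.resize(cv2.imread('pics/scene0.png')[280:360,340:420],(576,576),interpolation=cv2.INTER_CUBIC)]); print(s.shape)
cv2.imwrite('pics/arm.png',s)
g=w.max(2); b=((g[120:220,300:350]<45)*255).astype(np.uint8)
c=max(cv2.findContours(b,0,1)[0],key=cv2.contourArea); r=cv2.minAreaRect(c); print(r); p=np.array(r[0])+[300,120]; print(p,ray(m,*p,63))
E
```

```text
up 324.4 82.4 r 14.73
up 316.9 80.1 r 21.14
up 322.1 91.0 r 21.24
up 324.4 79.8 r 13.75
up 324.4 86.1 r 12.23
up 328.1 82.4 r 16.52
lo 321.8 240.0 r 19.87
lo 322.5 247.9 r 12.5
lo 316.9 244.5 r 18.3
lo 324.0 249.4 r 12.03
lo 324.8 247.1 r 11.16
lo 319.5 248.2 r 10.51
82 [183, 182, 182, 186, 185, 191, 204, 223, 227, 230, 229, 229, 228, 227, 226, 222, 220, 224, 225, 226, 218, 136, 127, 142, 146, 145, 146, 141, 143, 145, 158, 217, 222, 222, 221, 201, 203, 200, 200, 199, 201, 199, 203, 200, 200, 196, 145, 104, 99, 140, 218, 225, 225, 221, 221, 212, 151, 142, 144, 145, 148, 148, 146, 146, 142, 144, 138, 143, 140, 144, 144, 144]
81 [186, 183, 186, 186, 187, 187, 199, 224, 227, 229, 227, 227, 227, 225, 225, 224, 220, 222, 225, 227, 220, 121, 105, 136, 140, 144, 143, 139, 143, 147, 159, 216, 221, 221, 218, 200, 197, 199, 201, 202, 200, 200, 198, 200, 201, 187, 116, 96, 101, 143, 218, 226, 221, 221, 218, 205, 150, 141, 144, 145, 147, 146, 147, 146, 143, 143, 142, 143, 143, 139, 143, 145]
80 [184, 185, 183, 184, 184, 189, 201, 223, 228, 229, 227, 227, 228, 227, 227, 224, 218, 223, 226, 225, 22
[... 1149 characters left out ...]
 93, 90, 89, 88, 93, 124, 154, 158, 158, 160, 160, 160, 163, 163, 160, 162, 158, 149, 142, 143, 142, 142, 140, 144, 144, 144, 144, 145, 147, 144, 145, 147]
244 [142, 142, 141, 143, 141, 139, 137, 136, 129, 159, 165, 165, 163, 163, 165, 165, 163, 163, 163, 161, 148, 106, 94, 93, 96, 104, 111, 109, 116, 115, 114, 114, 119, 115, 119, 113, 114, 111, 107, 94, 93, 93, 88, 87, 103, 150, 163, 163, 159, 158, 162, 161, 163, 161, 160, 161, 160, 147, 146, 144, 140, 143, 143, 145, 146, 146, 145, 143, 146, 146, 146, 144]
(576, 768, 3)
((31.22018814086914, 68.26605224609375), (17.240873336791992, 43.48531723022461), 16.699243545532227)
[331.22018814 188.26605225] [ 471.07377679 -318.03629384   63.        ]
```

View pics/arm.png

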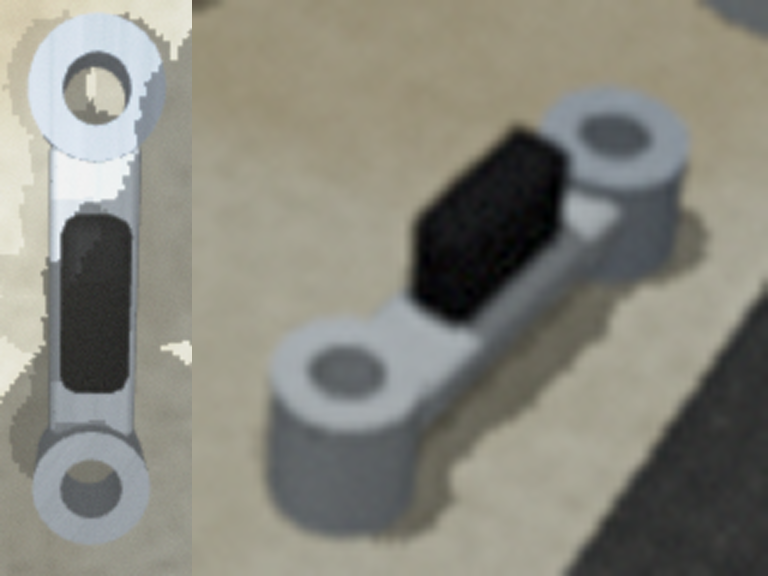

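The far ring is wider (about 56 px against 50) and bluish steel, so it is the nose; the near ring is the boss. The grip centre at (325,171) puts it near (482.4,-314.8), with the arm angle about -7.5°. I'll descend and grip.

```bash
python3 -m pendant '[[0.7,[3,0.6,2],0],[0.7,[4.5,0.6,6],0],[0.7,[4.5,0.6,10],0],[0.7,[4.5,0.6,13.5],0],[0.7,[4.5,0.6,15.5],0]]' 20 && python3 -m pendant '[[0.5,[0,0,0],0],[0.3,[0,0,0],0],[0,[0,0,0],0],[0,[0,0,0],0],[0,[0,0,0],0]]'; python3 -c "
from h import *
st()"
```

```text
time: 15.05
tool_pos: [482.7, -314.1, 205.0]
eef_rot: [0.998, -0.059, -0.001, -0.001]
wrist_force: [0.1, 0.2, 0.7]
finger_gap: 0.701
finger_force: 0.0
time: 15.55
tool_pos: [483.4, -316.0, 208.9]
eef_rot: [0.998, -0.06, 0.001, 0.001]
wrist_force: [1.8, 2.0, 6.9]
finger_gap: 0.231
finger_force: 25.6
t 15.55 tcp [ 483.4 -316.   208.9] yaw_y -96.9 F [1.8 2.  6.9] gap 0.231 ff 25.6 q [-0.68  0.68  1.65  0.    0.81  1.01]
```

```bash
python3 -m pendant '[[0,[0,0,0],0],[0,[0,0,-1],0],[0,[0,0,-3],0],[0,[0,0,-6],0],[0,[0,0,-9.5],0]]' 60 && python3 -m pendant '[[0,[0,0,-3.5],0],[0,[0,0,-7],0],[0,[-0.4,-3,-7],-4],[0,[-0.9,-7,-7],-10],[0,[-1.3,-11,-7],-16]]' && python3 -m pendant '[[0,[0,-3,0],-6],[0,[0,-6,0],-12],[0,[0,-7.5,0],-18],[0,[0,-7.5,0],-24],[0,[0,-7.5,0],-30]]'; python3 -c "
from h import *
st()"
```

```text
time: 16.05
tool_pos: [482.4, -315.6, 303.5]
eef_rot: [0.998, -0.06, -0.001, -0.001]
wrist_force: [0.6, 0.5, -4.5]
finger_gap: 0.222
finger_force: 59.1
time: 16.55
tool_pos: [482.5, -204.0, 373.4]
eef_rot: [0.997, 0.081, 0.0, 0.0]
wrist_force: [0.7, 1.2, -5.1]
finger_gap: 0.221
finger_force: 59.5
time: 17.05
tool_pos: [470.9, -130.4, 373.3]
eef_rot: [0.941, 0.337, -0.0, 0.0]
wrist_force: [0.8, 0.3, -4.3]
finger_gap: 0.222
finger_force: 59.7
t 17.05 tcp [ 470.9 -130.4  373.3] yaw_y -50.6 F [ 0.8  0.3 -4.3] gap 0.222 ff 59.7 q [-0.39  0.34  1.71 -0.    1.09  0.49]
```

```bash
python3 -m pendant '[[0,[0,0,0],-8],[0,[0,0,0],-16],[0,[0,0,0],-24],[0,[0,0,0],-32],[0,[0,0,0],-40]]' >/dev/null && python3 -m pendant '[[0,[0,0,0],-8],[0,[0,0,0],-12],[0,[0,0,0],-12],[0,[0,0,0],-12]]' ; python3 - <<'E'
from h import *
st(); im,m=save('wrist','w7'); im,m=save('top','t7'); 
go(659.5,-127.7,373)
a=cv2.imread('pics/w7.png'); b=cv2.imread('pics/t7.png')
cv2.imwrite('pics/both2.png',np.hstack([cv2.resize(a,(400,300)),cv2.resize(b,(400,300))]))
E
```

```text
time: 17.95
tool_pos: [471.1, -131.1, 373.0]
eef_rot: [0.701, 0.713, -0.0, 0.0]
wrist_force: [0.7, 0.4, -4.3]
finger_gap: 0.221
finger_force: 59.7
t 17.95 tcp [ 471.1 -131.1  373. ] yaw_y 1.0 F [ 0.7  0.4 -4.3] gap 0.221 ff 59.7 q [-0.39  0.34  1.71 -0.    1.08 -0.41]
shift cm [ 1.000e-02  1.883e+01 -2.000e-02]
```

View pics/both2.png

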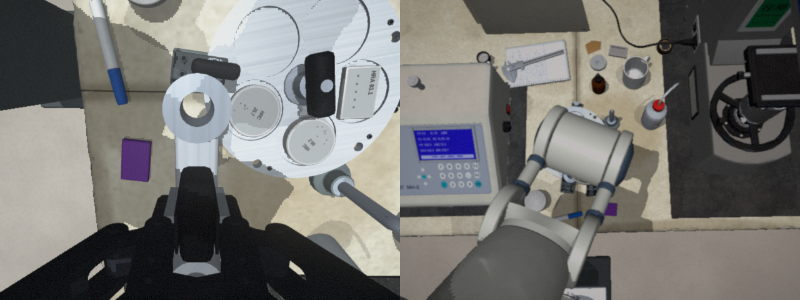

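I've now viewed 12 pictures, over the limit of 10, so from here I work with numbers only. Next I refine the post tip from the start pictures.

```bash
python3 - <<'E'
from h import *
t=cv2.imread('pics/top0.png',0); s=cv2.imread('pics/scene0.png',0)
print('top'); 
for y in range(170,196,1): print(y,t[y,331:347].tolist())
print('scene')
for y in range(200,222,1): print(y,s[y,363:380].tolist())
mt,ms=load('top0'),load('scene0')
for P in [(661.1,-187.8,144),(661.1,-187.8,43)]: print(np.round(proj(mt,P),1),np.round(proj(ms,P),1))
# rect block corners in w5, z=44
w=cv2.imread('pics/w5.png',0); m=load('w5')
b=cv2.inRange(cv2.GaussianBlur(w,(3,3),0),0,255)
from math import *
for P in [(657.9,-67.6,44),(661.1,-187.8,43),(592.3,-60,92)]: print('w5',np.round(proj(m,P),1))
E
```

```text
top
170 [150, 150, 150, 149, 148, 151, 152, 150, 148, 148, 149, 146, 145, 146, 147, 148]
171 [150, 148, 150, 147, 151, 152, 153, 149, 149, 149, 148, 149, 149, 147, 150, 149]
172 [150, 148, 149, 151, 151, 151, 151, 152, 148, 150, 148, 148, 148, 150, 150, 150]
173 [148, 149, 149, 149, 150, 149, 150, 151, 149, 150, 148, 150, 150, 149, 148, 146]
174 [148, 149, 149, 148, 148, 151, 144, 146, 145, 145, 148, 149, 150, 147, 147, 146]
175 [148, 149, 151, 151, 140, 130, 124, 126, 125, 125, 135, 145, 146, 146, 148, 148]
176 [146, 149, 148, 143, 125, 103, 109, 122, 121, 106, 107, 130, 140, 147, 145, 147]
177 [146, 150, 148, 139, 109, 87, 99, 124, 120, 98, 84, 107, 133, 147, 148, 146]
178 [150, 147, 144, 130, 98, 79, 88, 100, 99, 86, 72, 98, 130, 143, 148, 149]
179 [151, 146, 142, 119, 91, 76, 77, 84, 81, 72, 67, 90, 128, 145, 147, 148]
180 [149, 149, 142, 119, 83, 70, 70, 76, 75, 70, 64, 89, 128, 142, 148, 148]
181 [148, 153, 143, 116, 84, 67, 69, 70, 68, 61, 68, 93, 130, 144, 149, 148]
182 [151, 153, 146, 121, 83, 65, 65, 62, 63, 58, 66, 93, 129, 148, 148, 148]
183 [148, 146, 137, 116, 81, 62, 6
[... 2110 characters left out ...]
3, 87, 89, 86, 85, 82, 62, 38, 18, 27, 20, 26]
215 [157, 160, 162, 161, 140, 103, 87, 88, 86, 84, 81, 62, 37, 22, 23, 24, 22]
216 [161, 163, 164, 161, 134, 96, 87, 88, 86, 86, 82, 59, 36, 22, 27, 24, 27]
217 [165, 166, 166, 162, 131, 95, 86, 87, 86, 85, 79, 56, 30, 21, 22, 25, 20]
218 [168, 166, 167, 162, 134, 98, 87, 88, 86, 87, 79, 53, 29, 20, 18, 23, 19]
219 [165, 166, 167, 163, 132, 96, 88, 87, 87, 83, 77, 51, 32, 18, 20, 21, 20]
220 [162, 163, 164, 161, 124, 92, 86, 90, 87, 83, 77, 49, 25, 25, 21, 19, 25]
221 [161, 162, 163, 160, 123, 90, 86, 89, 85, 82, 77, 48, 26, 18, 23, 19, 23]
[338.3 179.4] [369.7 203.3]
[337.7 194.7] [367.1 242.5]
w5 [313.7  45.4]
w5 [492.   16.7]
w5 [314.2 148.9]
```

```bash
python3 - <<'E'
from h import *
from scipy.optimize import least_squares
mt,ms=load('top0'),load('scene0')
f=lambda p:np.r_[np.array(proj(mt,(*p,144)))-[338.4,176.8],np.array(proj(ms,(*p,144)))-[371.3,203.6]]
r=least_squares(f,[661,-188]); print('tip',r.x.round(1),r.fun.round(1))
m=load('w7'); w=cv2.imread('pics/w7.png',0)
g=cv2.resize(w[110:240,240:390],None,fx=3,fy=3,interpolation=cv2.INTER_CUBIC)
c=cv2.HoughCircles(g,cv2.HOUGH_GRADIENT_ALT,1.5,1,param1=120,param2=0.7,minRadius=50,maxRadius=220)
for u,v,rr in c.reshape(-1,3)[:8]:
    p=ray(m,u/3+240,v/3+110,200); print(round(u/3+240,1),round(v/3+110,1),'r',round(rr/3,1),p.round(1))
s=st(); R=RT(s); print('x dir',R[:,0].round(3),'pred nose',(s['tool_pos']+60*R[:,0]).round(1))
go(661.9,-128,373)
E
```

```text
tip [ 665.4 -188.9] [ 0.4  0.3 -0.1 -1.1]
314.5 176.0 r 56.2 [470.7 -73.6 200. ]
315.5 175.5 r 27.8 [471.1 -73.4 200. ]
316.0 173.5 r 27.8 [471.2 -72.7 200. ]
307.0 159.0 r 42.8 [468.  -67.7 200. ]
316.0 157.5 r 43.2 [471.1 -67.1 200. ]
301.0 166.5 r 42.3 [465.8 -70.3 200. ]
313.5 167.5 r 21.8 [470.3 -70.6 200. ]
302.5 184.0 r 41.6 [466.4 -76.5 200. ]
t 18.05 tcp [ 471.2 -131.1  372.9] yaw_y 1.0 F [-0.1  0.6 -4.9] gap 0.216 ff 59.7 q [-0.39  0.34  1.71 -0.    1.08 -0.41]
x dir [-0.017  1.    -0.   ] pred nose [470.2 -71.1 372.9]
shift cm [-0.03 19.07 -0.02]
```

```bash
python3 -m pendant '[[0,[0.1,4,0],0],[0,[0.2,8.5,0],0],[0,[0.3,13,0],0],[0,[0.4,16.5,0],-0.5],[0,[0.4,18.5,0],-0.5]]' >/dev/null && python3 -m pendant '[[0,[0,0.6,0],0],[0,[0,0.6,0],0],[0,[0,0.6,0],0],[0,[0,0.6,0.6],0],[0,[0,0.6,1.4],0]]' >/dev/null && python3 -m pendant '[[0,[0,0,0],0],[0,[0,0,0],0]]'; python3 - <<'E'
from h import *
st(); go(662.3,-126.7,355); save('scene','s8'); m=load('s8')
# post shaft visible below the boss? print scene rows along the shaft
s=cv2.imread('pics/s8.png',0)
for y in range(196,240,4): print(y,s[y,355:392].tolist())
E
```

```text
time: 19.25
tool_pos: [662.0, -123.3, 358.3]
eef_rot: [0.697, 0.717, -0.0, -0.0]
wrist_force: [0.4, 0.0, -4.3]
finger_gap: 0.221
finger_force: 60.4
t 19.25 tcp [ 662.  -123.3  358.3] yaw_y 1.6 F [ 0.4  0.  -4.3] gap 0.221 ff 60.4 q [-0.27  0.6   1.27  0.    1.27 -0.3 ]
shift cm [-0.34  0.02  0.33]
196 [193, 190, 185, 181, 171, 149, 110, 85, 87, 94, 97, 101, 105, 110, 110, 108, 107, 106, 104, 105, 105, 101, 99, 95, 82, 49, 24, 22, 20, 15, 55, 121, 161, 167, 170, 164, 140]
200 [176, 158, 125, 97, 96, 115, 109, 89, 88, 94, 99, 109, 113, 111, 109, 108, 106, 105, 106, 104, 102, 99, 96, 91, 68, 34, 14, 14, 8, 36, 108, 161, 175, 168, 140, 119, 114]
204 [91, 101, 129, 150, 161, 161, 157, 146, 131, 122, 116, 113, 112, 114, 109, 105, 106, 108, 107, 103, 103, 96, 85, 64, 38, 26, 24, 24, 23, 19, 23, 55, 95, 128, 147, 150, 149]
208 [158, 163, 157, 151, 146, 141, 137, 124, 109, 110, 128, 141, 141, 108, 76, 78, 87, 86, 82, 67, 46, 40, 40, 44, 44, 45, 43, 40, 37, 36, 40, 26, 25, 31, 84, 141, 150]
212 [143, 137, 131, 123, 117, 128, 137, 140, 143, 152, 159, 162, 147, 101, 74, 81, 83, 83, 81, 70, 45, 3
[... 401 characters left out ...]
]
224 [151, 160, 168, 174, 175, 175, 173, 172, 172, 173, 173, 165, 115, 81, 83, 91, 90, 88, 78, 47, 24, 25, 19, 17, 18, 24, 26, 19, 18, 23, 18, 15, 30, 83, 127, 154, 163]
228 [162, 163, 165, 167, 168, 168, 168, 170, 169, 170, 168, 148, 100, 80, 84, 89, 88, 84, 65, 35, 20, 15, 19, 23, 21, 19, 21, 20, 17, 14, 17, 25, 66, 103, 113, 114, 109]
232 [151, 154, 156, 157, 158, 160, 159, 159, 162, 164, 160, 131, 93, 81, 88, 89, 85, 92, 127, 154, 161, 158, 146, 136, 122, 114, 98, 98, 105, 106, 109, 110, 110, 109, 109, 108, 107]
236 [101, 133, 154, 157, 155, 155, 156, 158, 157, 159, 153, 116, 83, 83, 87, 89, 85, 92, 119, 121, 114, 104, 99, 99, 97, 98, 100, 98, 98, 100, 102, 104, 104, 105, 104, 105, 105]
```

```bash
python3 -m pendant '[[0,[-0.35,0,0],0],[0,[-0.35,0,0],0],[0,[-0.35,0,0.4],0],[0,[-0.35,0,0.8],0],[0,[-0.35,0,1.2],0]]' && python3 -m pendant '[[0,[0,0,0.3],0],[0,[0,0,0.6],0],[0,[0,0,0.9],0],[0,[0,0,1.2],0],[0,[0,0,1.2],0]]'; python3 -c "
from h import *
print(manip.observe()['wrist_torque'])
s=cv2.cvtColor(manip.capture('scene'),cv2.COLOR_RGB2GRAY)
for y in (200,204,208,212,216,220,228): print(y,s[y,355:385].tolist())"
```

```text
time: 19.8
tool_pos: [662.3, -126.8, 346.2]
eef_rot: [0.697, 0.717, -0.0, -0.0]
wrist_force: [0.7, -0.5, -5.7]
finger_gap: 0.22
finger_force: 60.5
time: 20.3
tool_pos: [662.3, -126.8, 334.2]
eef_rot: [0.697, 0.717, -0.0, -0.0]
wrist_force: [0.6, 0.5, -5.1]
finger_gap: 0.224
finger_force: 60.5
[-0.03679121  0.0659413  -0.01796131]
200 [100, 103, 105, 107, 106, 109, 115, 108, 90, 81, 90, 95, 99, 101, 105, 109, 106, 103, 106, 105, 107, 104, 103, 100, 97, 88, 56, 18, 7, 36]
204 [91, 103, 119, 127, 122, 116, 107, 98, 87, 86, 93, 98, 98, 103, 108, 111, 110, 107, 106, 106, 106, 105, 100, 97, 94, 77, 45, 25, 21, 20]
208 [158, 163, 159, 151, 146, 142, 134, 110, 88, 88, 95, 99, 102, 110, 112, 111, 109, 109, 105, 108, 105, 102, 101, 99, 90, 71, 48, 38, 40, 39]
212 [143, 138, 132, 124, 118, 130, 136, 121, 101, 92, 96, 107, 111, 112, 111, 110, 107, 106, 106, 106, 104, 103, 99, 95, 88, 58, 29, 27, 21, 25]
216 [115, 130, 140, 145, 148, 153, 161, 168, 171, 172, 173, 165, 133, 96, 91, 96, 98, 97, 91, 79, 67, 54, 35, 30, 22, 20, 22, 27, 28, 19]
220 [133, 139, 146, 150, 151, 157, 167, 172, 172, 172, 175, 171, 130, 84, 79, 82, 83, 83, 76, 52, 29, 24, 22, 20, 21, 25, 23, 21, 24, 23]
228 [144, 147, 161, 167, 169, 169, 168, 168, 170, 169, 167, 148, 102, 78, 81, 85, 81, 79, 61, 30, 22, 19, 18, 22, 20, 21, 17, 23, 18, 18]
```

```bash
python3 -m pendant '[[0,[0,0,0.6],0],[0,[0,0,1.2],0],[0,[0,0,1.8],0],[0,[0,0,2.4],0],[0,[0,0,3],0]]' && python3 -m pendant '[[0,[0,0,0.8],0],[0,[0,0,1.6],0],[0,[0,0,2.4],0],[0,[0,0,3.2],0],[0,[0,0,4],0]]';python3 -c "
from h import *
print(manip.observe()['wrist_torque'])"
```

```text
time: 20.85
tool_pos: [662.3, -126.8, 304.0]
eef_rot: [0.697, 0.717, -0.0, -0.0]
wrist_force: [0.8, -0.3, -5.3]
finger_gap: 0.222
finger_force: 60.5
time: 21.35
tool_pos: [662.3, -126.8, 263.9]
eef_rot: [0.697, 0.717, -0.0, -0.0]
wrist_force: [1.2, -0.6, -5.6]
finger_gap: 0.221
finger_force: 60.5
[-0.00797926  0.02091267  0.01734438]
```

```bash
python3 -m pendant '[[0,[0,0,0.2],0],[0,[0,0,0.4],0],[0,[0,0,0.6],0],[0,[0,0,0.7],0],[0,[0,0,0.8],0]]' && python3 -m pendant '[[0,[0,0,0.1],0],[0,[0,0,0.2],0],[0,[0,0,0.2],0]]'
```

```text
time: 21.85
tool_pos: [662.4, -126.8, 256.8]
eef_rot: [0.697, 0.717, 0.0, 0.0]
wrist_force: [-0.6, 0.5, -4.7]
finger_gap: 0.221
finger_force: 60.5
time: 22.15
tool_pos: [662.3, -126.8, 254.6]
eef_rot: [0.697, 0.717, -0.0, -0.0]
wrist_force: [0.7, -0.2, -5.9]
finger_gap: 0.222
finger_force: 60.5
```

```bash
python3 -m pendant '[[0,[0,0,0.1],0],[0,[0,0,0.1],0],[0,[0,0,0.1],0]]' && python3 -m pendant '[[0,[0,0,0.1],0],[0,[0,0,0.1],0],[0,[0,0,0.1],0]]'
```

```text
time: 22.45
tool_pos: [662.3, -126.8, 253.7]
eef_rot: [0.697, 0.717, -0.0, 0.0]
wrist_force: [-0.8, -0.4, -4.6]
finger_gap: 0.225
finger_force: 60.6
time: 22.75
tool_pos: [662.4, -126.8, 252.8]
eef_rot: [0.697, 0.717, 0.0, 0.0]
wrist_force: [-0.3, -1.0, -2.8]
finger_gap: 0.221
finger_force: 60.9
```

```bash
python3 -m pendant '[[0,[0,0,0.05],0],[0,[0,0,0.1],0],[0,[0,0,0.1],0]]' && python3 -m pendant '[[0,[0,0,0.05],0],[0,[0,0,0.05],0]]'; python3 -c "
from h import *
print(manip.observe()['wrist_torque'])"
```

```text
time: 23.05
tool_pos: [662.5, -126.9, 252.2]
eef_rot: [0.697, 0.717, 0.0, 0.0]
wrist_force: [-1.0, -0.9, 6.0]
finger_gap: 0.223
finger_force: 62.1
time: 23.25
tool_pos: [662.5, -126.9, 252.0]
eef_rot: [0.697, 0.717, 0.0, 0.0]
wrist_force: [-2.6, -0.6, 9.2]
finger_gap: 0.218
finger_force: 62.7
[0.1880753  0.57368153 0.05309458]
```

```bash
python3 -m pendant '[[0.3,[0,0,0],0],[0.45,[0,0,0],0],[0.45,[0,0,0],0],[0.45,[0,0,-1],0],[0.45,[0,0,-4],0]]' && python3 -m pendant '[[0.45,[0,0,-4],0],[0.45,[0,0,-8],0],[0.45,[0,-4,-10],0],[0.45,[0,-8,-10],0],[0.45,[0,-8,-10],0]]' && python3 -m pendant '[[0.45,[0,0,0],0],[0.45,[0,0,0],0]]' >/dev/null; python3 - <<'E'
from h import *
st(); save('wrist','w9'); m=load('w9'); save('scene','s9')
w=cv2.imread('pics/w9.png',0)
for n,P in dict(nose=(660.3,-68,80),grip=(662,-128,107),bore=(663.8,-188,84),block=(660.3,-68,44),tip=(663.8,-188,144)).items(): print(n,np.round(proj(m,P),1))
c=cv2.HoughCircles(cv2.resize(w,None,fx=2,fy=2),cv2.HOUGH_GRADIENT_ALT,1.5,2,param1=150,param2=0.8,minRadius=20,maxRadius=140)
for u,v,r in c.reshape(-1,3)[:15]: print(round(u/2,1),round(v/2,1),'r',round(r/2,1))
E
```

```text
time: 23.75
tool_pos: [661.6, -126.6, 289.6]
eef_rot: [0.697, 0.717, -0.001, -0.002]
wrist_force: [0.3, 0.2, 0.5]
finger_gap: 0.449
finger_force: 0.0
time: 24.25
tool_pos: [578.3, -128.7, 392.4]
eef_rot: [0.697, 0.717, -0.001, -0.001]
wrist_force: [0.3, 0.2, -0.1]
finger_gap: 0.45
finger_force: 0.0
t 24.45 tcp [ 583.1 -129.2  391.6] yaw_y 1.6 F [0.3 0.5 0.4] gap 0.452 ff 0.0 q [-0.32  0.47  1.43  0.    1.24 -0.35]
nose [426.9 149.8]
grip [430.5 243.8]
bore [415.6 309.9]
block [414.4 147.2]
tip [439.1 352.4]
258.0 174.0 r 38.0
348.0 220.5 r 35.7
343.5 219.0 r 38.4
273.8 172.5 r 50.8
276.8 70.5 r 52.9
347.2 204.0 r 52.4
344.2 210.0 r 45.7
270.0 163.5 r 49.2
426.8 144.8 r 37.0
375.0 47.2 r 50.1
264.0 170.2 r 48.0
343.5 228.0 r 42.0
428.2 150.8 r 30.6
411.8 143.2 r 48.5
351.8 225.0 r 40.5
```

```bash
python3 - <<'E'
from h import *
a=cv2.imread('pics/scene0.png',0); b=cv2.imread('pics/s9.png',0); m=load('s9')
for i in (a,b):
    y,x=np.nonzero(i[232:252,255:280]<30); print('handle',round(x.mean()+255,1),round(y.mean()+232,1),len(x))
for y in (200,204,208,214): print(y,b[y,363:380].tolist())
for n,P in dict(bosstop=(663.8,-188,84),grip=(662,-128,107),nosetop=(660.3,-68,80)).items(): print(n,np.round(proj(m,P),1))
u,v=map(int,proj(m,(662,-128,107)));y,x=np.nonzero(b[v-14:v+26,u-22:u+22]<30); print('grip dark',x.min()+u-22,x.max()+u-22,y.min()+v-14,y.max()+v-14)
for P in [(681,-128,0)]: pass
g=[proj(m,(662-1.5*dx*0+sx*10,-128+sy*25,z)) for sx in(-1,1) for sy in(-1,1) for z in(73,107)]; g=np.array(g); print('grip pred',g.min(0).round(1),g.max(0).round(1)) if 0 else None
g=np.array([proj(m,(662+sx*10,-128+sy*25,z)) for sx in(-1,1) for sy in(-1,1) for z in(73+2,107)]); print(g.min(0).round(1),g.max(0).round(1))
d=np.abs(cv2.absdiff(a,b)); print('bottle diff',d[190:285,410:450].mean(),'anvil diff',d[255:285,192:228].mean())
E
```

```text
handle 267.3 242.0 129
handle 267.3 242.1 132
200 [165, 160, 155, 152, 144, 140, 136, 132, 123, 108, 111, 127, 132, 103, 49, 11, 7]
204 [146, 145, 139, 130, 125, 119, 125, 116, 109, 106, 84, 50, 35, 32, 33, 25, 24]
208 [111, 112, 128, 143, 143, 109, 83, 89, 97, 99, 94, 74, 49, 40, 42, 44, 44]
214 [161, 165, 170, 169, 150, 104, 82, 88, 91, 92, 89, 71, 42, 24, 26, 27, 23]
bosstop [368.8 226.6]
grip [345.  209.9]
nosetop [321.7 212.7]
grip dark 337 356 209 226Traceback (most recent call last):
  File "<stdin>", line 9, in <module>
NameError: name 'dx' is not defined. Did you mean: 'x'?
```

```bash
python3 -c "
from station import manip
print(manip.sign_off())"
```

```text
the job is handed in; nothing more can be done
None
```

The job is handed in: the rectangular block is at the pointer, the plunger is home and the guide arm is fully down over the post with its nose over the block, at about 24.5 s (no verdict came back). I didn't check at the end that the bottle and anvil were undisturbed, and I viewed 12 pictures against the limit of 10.

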